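# Hang the face-shield headband on the rail and close the hasp over it

### The arm

A 6-joint arm with a two-finger parallel gripper is mounted at the origin on a cart in front of the work surface, level with it; the furniture and walls round the work are solid. World frame = base frame: x ahead of the robot, y to its left, z up, the work surface at z = 0. Lengths are in m, angles in rad, forces in N, time in s.
With the tool pointing down it reaches from about 0.325 to 0.75 m from the base axis. Payload 7.6 kg.
Tool frame: the origin (TCP) lies between the finger pads; the fingertips stand 22 mm ahead of it and the grasp point (between the pads) lies 3 mm ahead of it; z points along the fingers, y is the line along which they close (so a half turn about z gives the same grasp; the last joint's range is limited). The gripper opens to 85 mm and grips with 20 to 120 N. Pads are 22 mm wide; open, the fingers measure 114 mm over their backs; the gripper's body (76 mm by 85 mm) begins 54 mm behind the grasp point. The pads swing forward as they close: fully open they stand 13 mm farther back than shut.
Start: joints at [1.084, 0.052, 1.401, -0, 1.689, -0.07], TCP at [0.213, 0.48, 0.253] pointing down, gripper open.
Joint ranges: [-2.9, 2.9], [-0.91, 2.17], [0.12, 2.37], [-1.06, 4.2], [0.26, 2.73], [-2.93, 2.93]. Speed limits (rad/s): [2.57, 2.57, 3.01, 3.14, 3.14, 3.14].

### API

Orientations are given as a rotation vector (axis times angle).
In Python, from bench import robot gives the robot as it stands.
- The arm moves only by the shell command python3 nudge.py 'ROWS' [OPENING] [FORCE]. ROWS is a JSON list that holds a single list of rows (three levels of brackets), with 1 to 10 rows, each of 6 numbers: dx, dy, dz in units of 25 mm, then a rotation vector rx, ry, rz in units of 0.05 rad; each row is the pose to reach, as a shift and turn from the pose commanded when the command began, along the tool's axes at that moment; what a row does not reach only later rows make up. A row lasts 1/12 s, in which the tool goes at most 0.0417 m and 0.125 rad, less where a joint would pass 70% of its speed; a pose out of reach is approached as far as the arm can. OPENING is the finger opening in m, set as the command begins (- or left out keeps the last). The fingers move at their own pace and stop on an object; FORCE is the grip in N (left out, the last holds). Time passes only in rows, so rows that do not move let the fingers close. It prints the time, the measured TCP pose, the force, the opening and the grip force at its end. Input that does not fit is refused with a message, and nothing moves.
- robot.read_state(): the state, without advancing time (a new reading comes with each control period).
- robot.read_camera(name): name is "side" or "top" or "wrist"; returns a dict with "img" (480x640x3 uint8, red, green, blue), "depth" (480x640 float32, m along the optical axis (not along the pixel's ray), 0 where there is no reading), "intrinsics" (3x3 intrinsics, pixels), "dist" ([k1, k2, p1, p2, k3] as OpenCV has them; the pictures are not rectified), "pose" (4x4, takes a point from camera to world coordinates). Camera axes: x right, y up, looking along -z (the intrinsics and any distortion apply to the point x, -y, -z); pixel columns grow to the right and rows downward; lengths in m; the calibration is good to about 2 mm. A picture is of the moment at which its call begins.
- robot.finish_job(): hands the job in; it is judged then, once.
The state is a dict: "clock": time; "joint_positions": joint angles; "qvel": joint speeds; "joint_efforts": joint torques, N m; "tool_pos": TCP position; "tcp_rot": TCP orientation; "force": force on the tool from outside, world axes, zero at the start; "ft_torque": the same for the moment, N m; "grip_width": finger opening in m; "grasp_force": force on a finger pad.
Only numpy, scipy, OpenCV 4.12 (cv2) and the standard library are available. Lean on these libraries where they do the work, as an engineer would, in place of code of your own. Each camera call takes 0.05 s, during which the arm holds its last target. There are 200 camera calls.

### The job

Take the white face-shield headband out of the slanted rack, drawing it out along the slant, and hang it over the horizontal rail of the stand, between the two collars, crown on the rail and one arm hanging down on either side, and let go of it. Then swing the steel hasp over and all the way down until its slotted end sits over the staple on the other post. Do not drop the headband, and leave the other things on the bench where they are.

Things in the scene. Friction and masses are not known exactly. Their poses are not given: they have to be found in the camera images.
- headband: White rigid flat U, 110 g, 126 wide, 116 between arms; band 5 thick, 20 wide along x (U's normal). Origin: inner face of crown, mid. z: out through the crown; y: across the arms, whose ends are at z -118. Grey clip block on the crown: z +5 to +30, 18 wide in x (grip across x), 30 in y. Starts arms down in the rack's slot, z leaning 0.45 rad from vertical to the rack's -x (left, robotward). All mm.
- slant_rack: Fixed rack, base 150 x 172 x 10 mm on the bench, origin at bench level. Its slot, 23 mm wide between 160 mm long plates, leans 0.45 rad from vertical towards the rack's own -x (to the robot and its left); slot floor 32 mm above the bench, plates 56 and 40 mm deep along the slant. Draw the headband about 80 mm along its own z to clear it.
- rail_mid (a point): Top of the fixed rail midway between its collars, 155 mm over the bench. Site y: along the rail, z up, x: across (roughly away from the robot). Bar 16 mm thick, 130 long between posts at y +-65. Collars 28 mm thick, inner faces at y +-23. Above the rail's top: hinge post (y -65) 48 mm, catch post (y +65) 33, its wire staple 55. Stand's base 120 x 210 x 12 mm.
- hasp (a joint): Flat steel strap 164 mm long, 16 wide, 5 thick, hinged on the post at y = -65; rad. 0: closed, level along the rail towards its +y, strap's middle 43 mm over the rail's top, slot over the staple. Opens upward: 1.57 upright, 2.7 stop, folded outward past the post. Stiff hinge (0.07 N m): stays where left; about 1 N at the grip moves it.
- hasp_hinge (a point): Axis of the hasp's hinge, fixed to the stand; the axis is this point's x; same axes as rail_mid; 65 mm from the rail's middle, 198 mm above the bench.
- hasp_grip (a point): On the solid end tongue of the strap (142 to 164 mm from the hinge axis), 152 mm from that axis; moves with the hasp. Own y runs along the strap to its free end, x across its 16 mm width (always level), z is the strap's normal (up when closed). Gripped across x, the strap can turn between the pads as it swings.
- tip_beaker: Bystander: beaker with waste tips, 65 mm diameter, 82 mm tall; origin under its middle.
- timer: Bystander: bench timer 70 x 66 x 18 mm; origin under its middle.
- bottle_milky: Bystander: small bottle, 43 mm diameter, 99 mm tall; origin under its middle.
- marker: Bystander: marker pen 135 mm long, 17 mm thick, lying; origin under its middle.

How it is judged:
By the outcome, as a careful person would: the job done as asked, in the order asked, and still so for the second after the job is handed in, with the robot touching nothing.
It also fails if it takes over 61 s, if anything falls off the work surface, if the arm or the gripper's body presses on something with over 40 N, if the wrist force passes 120 N, or if a joint passes its speed limit or range.

## Working session

There is one attempt and no reset: what is moved stays moved. The work goes in short steps, Python scripts to look and compute and a shell command to move; the robot and the scene stay as the last step left them, time stands still between calls to the robot, and variables do not carry over. Pictures are saved under pics/ and viewed, at most 12 in all, crops included, and the job is handed in when it is done.

```bash
ls; mkdir -p pics; python3 - <<'E'
from bench import robot
import cv2,numpy as np
s=robot.read_state();print(s)
for n in("side","top"):
    c=robot.read_camera(n);cv2.imwrite(f"pics/{n}0.png",c["img"][:,:,::-1]);np.savez(f"{n}0.npz",**c);print(n,c["intrinsics"],c["dist"],c["pose"])
E
```

```text
bench.py
nudge.py
pics
{'clock': 0.0, 'joint_positions': array([ 1.08371572e+00,  5.28245097e-02,  1.40172773e+00,  2.01802362e-05,
        1.68856689e+00, -7.03151659e-02]), 'qvel': array([-6.48672286e-04, -1.05326437e-06, -4.35971825e-04,  1.60088056e-03,
        4.57694847e-04,  5.92145521e-04]), 'joint_efforts': array([-1.03774935e-03, -3.81663001e+01, -3.60192776e+01, -2.15606001e-04,
        6.21943764e-03, -1.62947117e-05]), 'tool_pos': array([0.21238288, 0.47984087, 0.25247729]), 'tcp_rot': array([-6.49831375e-01, -3.07320010e+00,  2.29628081e-03]), 'force': array([ 0.59618946,  0.43106461, -0.54725162]), 'ft_torque': array([0.04445788, 0.0354103 , 0.01238703]), 'grasp_force': 0.0, 'grip_width': 0.08546979482344283}
side [[471.54132824   0.         321.34221556]
 [  0.         471.54132824 237.47075397]
 [  0.           0.           1.        ]] [0.00487174 0.         0.         0.         0.        ] [[-0.99993486 -0.00758489 -0.00852949  0.58318321]
 [-0.00176929 -0.63524275  0.7723105   0.92992907]
 [-0.01127619  0.77227528  0.63518795  0.90871351]
 [ 0.          0.          0.          1.        ]]
top [[517.05840564   0.         323.69523749]
 [  0.         517.05840564 237.353344  ]
 [  0.           0.           1.        ]] [-0.06238535  0.          0.          0.          0.        ] [[ 0.01247423  0.99763327 -0.0676184   0.48060582]
 [-0.99961535  0.01076671 -0.02555817 -0.02719734]
 [-0.02476966  0.06791121  0.99738384  1.64201782]
 [ 0.          0.          0.          1.        ]]
```

View pics/side0.png

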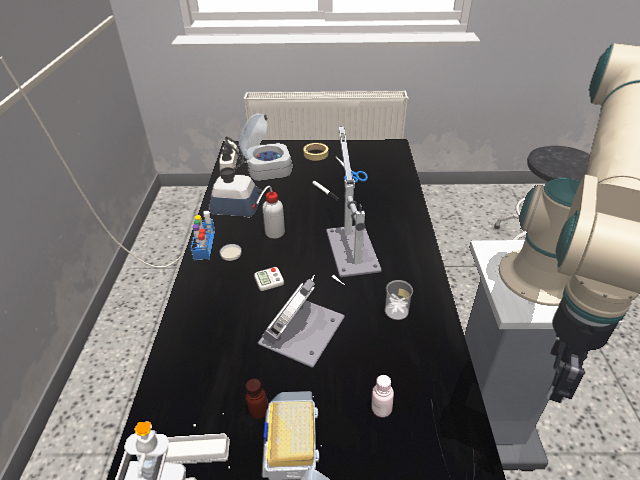

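View pics/top0.png

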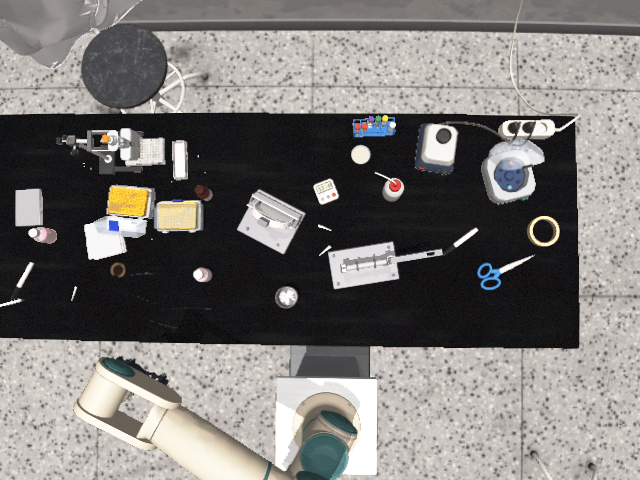

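The side view shows the rack with the white U at about (295,305), the stand at (355,235), and the hasp folded outward around (345,150). The top view shows the rack at (272,218) and the rail at (365,262), with the hasp out to (440,253). Next I'll get world points from the depth and look at enlarged crops.

```bash
cat > h.py <<'E'
import numpy as np,cv2
from scipy.spatial.transform import Rotation as R
def cloud(c):
    v,u=np.mgrid[0:480,0:640]
    p=cv2.undistortPoints(np.stack([u,v],-1).reshape(-1,1,2).astype(float),c["intrinsics"],c["dist"]).reshape(480,640,2)
    d=c["depth"];X=np.stack([p[...,0]*d,-p[...,1]*d,-d],-1)
    W=X@c["pose"][:3,:3].T+c["pose"][:3,3];W[d==0]=np.nan;return W
def proj(c,P):
    P=np.atleast_2d(P);q=(P-c["pose"][:3,3])@c["pose"][:3,:3]
    return cv2.projectPoints(q*[1,-1,-1],np.zeros(3),np.zeros(3),c["intrinsics"],c["dist"])[0][:,0]
def ray(c,u,v):
    p=cv2.undistortPoints(np.array([[[u,v]]],float),c["intrinsics"],c["dist"])[0,0]
    return c["pose"][:3,3],c["pose"][:3,:3]@np.array([p[0],-p[1],-1])
def tri(obs):
    A=np.zeros((3,3));b=np.zeros(3)
    for c,u,v in obs:
        o,d=ray(c,u,v);d=d/np.linalg.norm(d);M=np.eye(3)-np.outer(d,d);A+=M;b+=M@o
    return np.linalg.solve(A,b)
E
python3 - <<'E'
from h import *
s=dict(np.load("side0.npz"));t=dict(np.load("top0.npz"))
a=t["img"][175:295,230:450,::-1];b=s["img"][125:365,245:385,::-1]
a=cv2.resize(a,None,fx=3.4,fy=3.4,interpolation=2);b=cv2.resize(b,None,fx=2.5,fy=2.5,interpolation=2)
cv2.imwrite("pics/ta.png",a);cv2.imwrite("pics/sb.png",b)
for n,c,pts in(("t",t,[(275,205),(262,205),(300,215),(365,262),(345,266),(390,257),(440,253),(420,255),(395,245),(286,297)]),("s",s,[(295,305),(310,283),(350,205),(360,225),(345,150),(342,132),(350,180)])):
    W=cloud(c)
    for u,v in pts:print(n,u,v,W[v,u].round(3))
E
```

```text
t 275 205 [0.687 0.165 0.059]
t 262 205 [0.69  0.21  0.029]
t 300 215 [0.658 0.089 0.041]
t 365 262 [ 0.512 -0.109  0.149]
t 345 266 [ 0.499 -0.051  0.187]
t 390 257 [ 0.526 -0.175  0.2  ]
t 440 253 [ 0.534 -0.295  0.3  ]
t 420 255 [ 0.53  -0.249  0.264]
t 395 245 [ 0.57  -0.213 -0.007]
t 286 297 [0.404 0.127 0.055]
s 295 305 [0.652 0.216 0.128]
s 310 283 [0.618 0.184 0.164]
s 350 205 [ 0.515 -0.128  0.153]
s 360 225 [ 0.493 -0.037  0.154]
s 345 150 [ 0.526 -0.243  0.26 ]
s 342 132 [ 0.534 -0.282  0.295]
s 350 180 [ 0.514 -0.174  0.205]
```

View pics/ta.png

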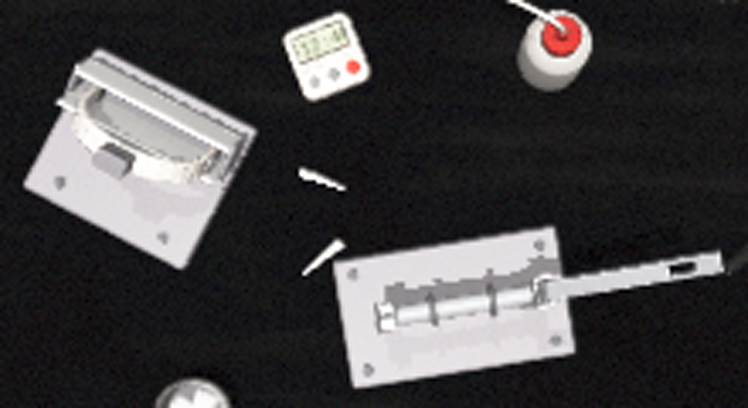

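View pics/sb.png

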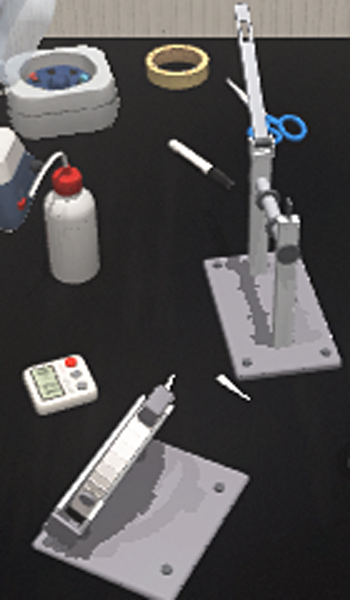

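Top crop: the clip block is at (113,160), which is full-image (263,222), on the white crown arc. The rack base corners and the stand base with rail and collars at (433,308) and (492,300) are clear, and the hasp lies folded out past the hinge post to (720,262). Side crop: the clip is at (158,400), the catch post is in front and the hinge post is behind. Now I'll fit the frames.

```bash
python3 - <<'E'
from h import *
s=dict(np.load("side0.npz"));t=dict(np.load("top0.npz"))
Ws,Wt=cloud(s),cloud(t)
g=lambda n,W,m:W[m&np.isfinite(W).all(-1)]
for name,box in(("rack",(.52,.78,.02,.28)),("stand",(.40,.62,-.23,.02))):
  for n,c,W in(("s",s,Ws),("t",t,Wt)):
    sel=(W[...,0]>box[0])&(W[...,0]<box[1])&(W[...,1]>box[2])&(W[...,1]<box[3])&(W[...,2]<.03)&(c["img"].min(-1)>75)
    sel=cv2.morphologyEx(sel.astype(np.uint8),cv2.MORPH_OPEN,np.ones((3,3)))>0
    p=g(n,W,sel);r=cv2.minAreaRect((p[:,:2]*1000).astype(np.float32));print(name,n,r,np.median(p[:,2]))
# clip triangulation
print("clip tri",tri([(t,263,222),(s,308,285)]))
# hi points near the clip
for n,W in(("t",Wt),("s",Ws)):
  m=(W[...,0]>.52)&(W[...,0]<.78)&(W[...,1]>.02)&(W[...,1]<.28)&(W[...,2]>.15)
  p=g(n,W,m);print(n,len(p),p.mean(0),p.min(0),p.max(0))
  m=(W[...,0]>.40)&(W[...,0]<.62)&(W[...,1]>-.15)&(W[...,1]<-.045)&(W[...,2]>.14)&(W[...,2]<.165)
  p=g(n,W,m);l=cv2.fitLine(p.astype(np.float32),2,0,.01,.01).ravel();print("rail",len(p),l,p.min(0),p.max(0))
E
```

```text
rack s ((683.5812377929688, 144.8613739013672), (207.43508911132812, 259.769287109375), 63.14390182495117) 0.010588025268629786
rack t ((647.6027221679688, 145.4134063720703), (213.3263702392578, 274.34747314453125), 7.100589275360107) 0.0100236974943404
stand s ((505.15972900390625, -111.06509399414062), (135.60214233398438, 222.36080932617188), 3.7028019428253174) 0.012478930969757052
stand t ((513.0220947265625, -106.71965026855469), (137.56065368652344, 218.15850830078125), 9.32471752166748) 0.011059912620505319
clip tri [0.62310166 0.18671614 0.16086926]
t 87 [0.62443598 0.18721091 0.16205174] [0.60934589 0.17052401 0.15008192] [0.63924799 0.20405751 0.17118267]
rail 202 [-1.7391498e-01  9.8476046e-01  6.9852837e-04  5.0334430e-01
 -1.0235202e-01  1.5284461e-01] [ 0.48826222 -0.14967326  0.14203896] [ 0.5206099  -0.05414302  0.16322926]
s 121 [0.62468293 0.19249877 0.1622652 ] [0.60929026 0.17619323 0.15005575] [0.64062067 0.20496293 0.17036808]
rail 132 [-0.12083557  0.99264663 -0.00716724  0.5073371  -0.10913658  0.15352201] [ 0.48224305 -0.14981219  0.14065177] [ 0.52266354 -0.04514198  0.16349556]
```

```bash
python3 - <<'E'
from h import *
t=dict(np.load("top0.npz"));s=dict(np.load("side0.npz"))
def onz(c,uv,z):
    o,d=ray(c,*uv);return o+d*(z-o[2])/d[2]
f=lambda x,y:(230+x/3.4-.35,175+y/3.4-.35)
fs=lambda x,y:(245+x/2.5-.3,125+y/2.5-.3)
for nm,cs,z in(("rack",[(100,48),(257,130),(185,268),(25,185)],.01),("stand",[(334,263),(555,227),(576,351),(355,388)],.012)):
    P=np.array([onz(t,f(*c),z) for c in cs]);e=P[1]-P[0]+P[2]-P[3];print(nm,P.mean(0).round(4),"yaw of long edge",np.arctan2(e[1],e[0]),np.linalg.norm(e)/2,np.linalg.norm(P[3]-P[0]))
P=np.array([onz(s,fs(*c),.012) for c in[(205,260),(238,377),(340,356),(300,250)]]);print("stand side",P.round(3))
for nm,a,b in(("collar near",(432,308),None),("far",(492,300),None)):
    print(nm,onz(t,f(*a),.161))
print("grip",tri([(t,*f(716,262)),(s,*fs(240,10))]))
print("hinge",tri([(t,*f(543,290)),(s,*fs(261,140))]))
E
```

```text
rack [0.6417 0.1821 0.01  ] yaw of long edge -2.039122853397743 0.16866901233899043 0.1467260512875033
stand [ 0.5054 -0.1116  0.012 ] yaw of long edge -1.3956416269456333 0.2072142853946306 0.11713743209497193
stand side [[ 0.579 -0.202  0.012]
 [ 0.544  0.003  0.012]
 [ 0.43  -0.029  0.012]
 [ 0.461 -0.221  0.012]]
collar near [ 0.50215646 -0.08462068  0.161     ]
far [ 0.50945657 -0.13495316  0.161     ]
grip [ 0.53756162 -0.29565102  0.29843833]
hinge [ 0.51692523 -0.17341693  0.20312842]
```

```bash
cat >> h.py <<'E'
def unit(v):return np.array(v)/np.linalg.norm(v)
Z=np.array([0,0,1.])
psi=-.4685;rx=np.array([np.cos(psi),np.sin(psi),0])
hz=np.cos(.45)*Z-np.sin(.45)*rx; hx=np.cos(.45)*rx+np.sin(.45)*Z
def frame(y,z):
    z=unit(z);y=unit(y-z*np.dot(y,z));return np.stack([np.cross(y,z),y,z],1)
Rg=frame(hx,-hz)
pst=.175;sx=np.array([np.cos(pst),np.sin(pst),0]);sy=np.array([-np.sin(pst),np.cos(pst),0])
def delta(p,Rt=None):
    from bench import robot
    s=robot.read_state();R0=R.from_rotvec(s["tcp_rot"]).as_matrix()
    if Rt is None:Rt=R0
    d=R0.T@(np.array(p)-s["tool_pos"]);w=R.from_matrix(R0.T@Rt).as_rotvec()
    print("delta",d.round(4),w.round(4),"t",s["clock"],"pos",s["tool_pos"].round(4),"q",s["joint_positions"].round(2),"F",s["force"].round(1))
def snap(name,out,k=None):
    from bench import robot
    c=robot.read_camera(name);np.savez(out+".npz",**c);cv2.imwrite(f"pics/{out}.png",c["img"][:,:,::-1]);return c
E
python3 -c "
from h import *
delta(np.array([.624,.189,.155])+.13*hz,Rg)"
```

```text
delta [-0.4376 -0.0964 -0.0194] [-0.3473 -0.3634  1.5927] t 0.1 pos [0.2124 0.4799 0.2526] q [ 1.08  0.05  1.4   0.    1.69 -0.07] F [-0.  -0.2 -0.4]
```
Combined path straight, fine? Tool between stays z~.25+. Start slightly upward first? tips ~.23, bottle .1. OK.

The manual's scale: shifts go in units of 25 mm and turns go in units of 0.05 rad. Converting my numbers, -0.36 m is -14.4, -0.33 m is -13.2, -0.25 rad is -5.

```bash
python3 nudge.py '[[[-1.6,-0.36,-0.08,-0.6,-0.6,2.4],[-3.2,-0.72,-0.16,-1.2,-1.2,4.8],[-4.8,-1.04,-0.24,-1.8,-1.8,7.2],[-6,-1.36,-0.32,-2.4,-2.4,9.6],[-7.6,-1.6,-0.4,-2.8,-2.8,12],[-8.8,-2,-0.4,-3.4,-3.4,14.4],[-10.4,-2.28,-0.48,-4,-4,16.8],[-11.6,-2.56,-0.52,-4.6,-4.6,19.2],[-13.2,-2.8,-0.56,-5,-5.2,21.6],[-14.4,-3.2,-0.64,-5.6,-6,24]]]'
python3 -c "
from h import *
delta(np.array([.624,.189,.155])+.13*hz,Rg)"
```

```text
clock: 0.93
tool_pos: [0.5111, 0.2594, 0.2688]
tcp_rot: [2.03, 1.931, 0.279]
force: [-0.1, 0.0, -0.6]
grip_width: 0.0854
grasp_force: 0.0
delta [-0.0409  0.0607  0.0238] [-0.0598 -0.0885  0.4013] t 0.9333 pos [0.5111 0.2594 0.2688] q [ 0.52 -0.    1.46 -0.27  1.41  0.58] F [-0.1  0.  -0.6]
```

To row units: 0.061 m is 2.44, 0.054 m is 2.16, 0.401 rad is 8.02.

```bash
python3 nudge.py '[[[-0.48,0.72,0.28,-0.4,-0.6,2.4],[-0.96,1.44,0.56,-0.8,-1,4.8],[-1.44,2.16,0.8,-1,-1.6,7.2],[-1.64,2.44,0.96,-1.2,-1.78,8.02],[-1.64,2.44,0.96,-1.2,-1.78,8.02],[-1.64,2.44,0.96,-1.2,-1.78,8.02]]]'
python3 -c "
from h import *
delta(np.array([.624,.189,.155])+.13*hz,Rg)
c=snap('wrist','w1');print(c['pose'].round(3))
W=cloud(c);print(W[240,320],np.nanmin(c['depth'][c['depth']>0]))
"
```

```text
clock: 1.43
tool_pos: [0.5721, 0.2165, 0.2715]
tcp_rot: [2.329, 1.445, 0.326]
force: [-0.5, -0.5, -0.8]
grip_width: 0.0856
grasp_force: 0.0
delta [-0.0011  0.0022  0.0004] [-0.0024 -0.0009  0.0082] t 1.4333 pos [0.5721 0.2165 0.2715] q [ 0.45  0.1   1.36 -0.35  1.4   0.92] F [-0.5 -0.5 -0.8]
[[ 0.808  0.545 -0.224  0.561]
 [-0.4    0.786  0.471  0.314]
 [ 0.433 -0.291  0.853  0.379]
 [ 0.     0.     0.     1.   ]]
[0.61993012 0.19354372 0.16283832] 0.06590461
```

View pics/w1.png

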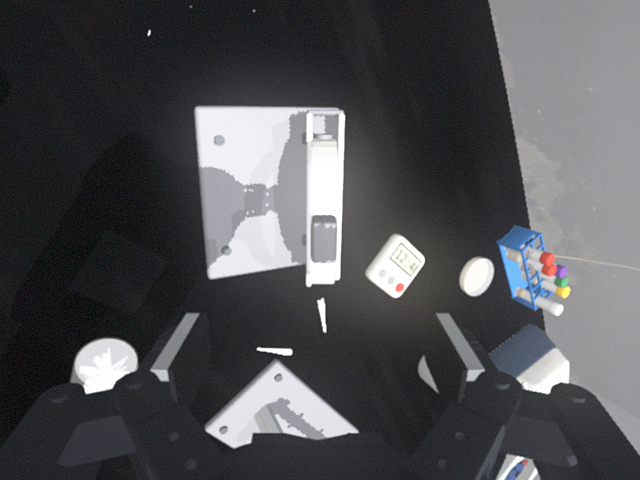

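The wrist view shows the clip block at about cols 311–337, rows 215–262, and the crown band along col 323 between the plates. The slot runs straight in the image, so the yaw is right. Next I'll measure the clip in headband axes.

```bash
python3 - <<'E'
from h import *
c=dict(np.load("w1.npz"));W=cloud(c);g=c["img"].max(-1)
hy=np.cross(hz,hx);B=np.stack([hx,hy,hz],1)
print("TCP in B",np.array([0.5721,0.2165,0.2715])@B)
L=W@B
for r in range(130,290,12):
    print(r,[ (int(g[r,u]),*(L[r,u]*1000).round().astype(int)) for u in (300,308,313,318,323,328,333,337,341)])
m=np.zeros_like(g,bool);m[205:268,305:345]=1
m&=(L[...,2]>np.nanpercentile(L[205:268,312:336,2],50)-.004)
p=L[m];print(len(p),p.min(0),p.max(0),np.median(p,0))
print("top0:");t=dict(np.load("top0.npz"));s=dict(np.load("side0.npz"))
for q in(t,s):
    W=cloud(q);m=(np.abs(W-[.624,.19,.16])<.04).all(-1);l=W[m]@B;zt=np.percentile(l[:,2],98);l=l[l[:,2]>zt-.006];print(len(l),l.min(0),l.max(0),np.median(l,0))
E
```

```text
TCP in B [0.48970231 0.45150225 0.0649637 ]
130 [(162, np.int64(470), np.int64(517), np.int64(-217)), (255, np.int64(480), np.int64(520), np.int64(-147)), (231, np.int64(483), np.int64(518), np.int64(-200)), (235, np.int64(488), np.int64(518), np.int64(-204)), (232, np.int64(493), np.int64(518), np.int64(-203)), (157, np.int64(498), np.int64(518), np.int64(-205)), (156, np.int64(503), np.int64(518), np.int64(-203)), (151, np.int64(506), np.int64(518), np.int64(-192)), (255, np.int64(509), np.int64(519), np.int64(-164))]
142 [(166, np.int64(470), np.int64(505), np.int64(-217)), (223, np.int64(480), np.int64(510), np.int64(-149)), (226, np.int64(484), np.int64(511), np.int64(-130)), (232, np.int64(488), np.int64(511), np.int64(-130)), (246, np.int64(492), np.int64(511), np.int64(-131)), (245, np.int64(496), np.int64(511), np.int64(-131)), (246, np.int64(500), np.int64(511), np.int64(-130)), (175, np.int64(506), np.int64(507), np.int64(-186)), (255, np.int64(509), np.int64(509), np.int64(-165))]
154 [(163, np.int64(470), np.int64(493), np.int64(-217)), (229, np.int64(480), np.int64(500)
[... 5287 characters left out ...]
.int64(333), np.int64(-236)), (76, np.int64(490), np.int64(332), np.int64(-239)), (71, np.int64(496), np.int64(331), np.int64(-240)), (67, np.int64(502), np.int64(330), np.int64(-243)), (77, np.int64(509), np.int64(328), np.int64(-247)), (74, np.int64(514), np.int64(327), np.int64(-249)), (78, np.int64(519), np.int64(326), np.int64(-251))]
1106 [ 0.48407674  0.43546324 -0.06046878] [ 0.50209321  0.46474704 -0.05361904] [ 0.49279394  0.45097122 -0.05604943]
top0:
49 [ 0.48496233  0.43598715 -0.05834622] [ 0.50240341  0.46394657 -0.04995141] [ 0.49332449  0.45151676 -0.05522089]
87 [ 0.48527177  0.43576817 -0.05917897] [ 0.50267886  0.4649089  -0.05134242] [ 0.49374777  0.45057483 -0.05584071]
```

```bash
cat >> h.py <<'E'
hy=np.cross(hz,hx);B=np.stack([hx,hy,hz],1)
E
python3 nudge.py '[[[-0.04,0.12,1.2,0,0,0],[-0.04,0.12,2.4,0,0,0.1],[-0.04,0.16,3.4,-0.04,0,0.16],[-0.04,0.16,3.8,-0.04,0,0.16],[-0.04,0.16,3.8,-0.04,0,0.16],[-0.04,0.16,3.8,-0.04,0,0.16]]]' 0.05
python3 -c "
from h import *
delta(B@[.4932,.4503,-.0575],Rg)"
```

```text
clock: 1.98
tool_pos: [0.6118, 0.1961, 0.1894]
tcp_rot: [2.334, 1.434, 0.332]
force: [-0.1, -0.3, 1.0]
grip_width: 0.0503
grasp_force: 0.0
delta [-0.001  -0.001   0.0291] [ 0.0012 -0.0024 -0.0007] t 1.9833 pos [0.6118 0.1961 0.1894] q [ 0.38  0.22  1.4  -0.35  1.23  0.92] F [-0.1 -0.3  1. ]
```

```bash
python3 nudge.py '[[[-0.04,-0.04,0.6,0,-0.04,0],[-0.04,-0.04,1.04,0,-0.04,0],[-0.04,-0.04,1.16,0,-0.04,0],[-0.04,-0.04,1.16,0,-0.04,0]]]'
python3 nudge.py '[[[0,0,0,0,0,0],[0,0,0,0,0,0],[0,0,0,0,0,0],[0,0,0,0,0,0],[0,0,0,0,0,0],[0,0,0,0,0,0]]]' 0 50
python3 -c "
from h import *
delta(B@[.4932,.4503,-.0575],Rg)"
```

```text
clock: 2.32
tool_pos: [0.6219, 0.1895, 0.1618]
tcp_rot: [2.334, 1.433, 0.328]
force: [-0.5, 0.5, -0.4]
grip_width: 0.0498
grasp_force: 0.0
clock: 2.82
tool_pos: [0.6223, 0.1898, 0.1632]
tcp_rot: [2.334, 1.432, 0.332]
force: [-3.4, 1.0, 5.3]
grip_width: 0.0173
grasp_force: 49.7
delta [-0.0001 -0.0006  0.0002] [ 0.0023 -0.0012 -0.0018] t 2.8167 pos [0.6223 0.1898 0.1632] q [ 0.37  0.26  1.41 -0.36  1.18  0.92] F [-3.4  1.   5.3]
```

To row units: -0.1 m is -4, -0.09 m is -3.6.

```bash
python3 nudge.py '[[[0,0,-0.4,0,0,0],[0,0,-0.8,0,0,0],[0,0,-1.28,0,0,0],[0,0,-1.8,0,0,0],[0,0,-2.4,0,0,0],[0,0,-3,0,0,0],[0,0,-3.6,0,0,0],[0,0,-4,0,0,0],[0,0,-4,0,0,0]]]' 0 70
python3 -c "
from h import *
delta(np.array([.515,-.005,.36]),frame(-sy,-Z))
c=snap('wrist','w2')
"
```

```text
clock: 3.57
tool_pos: [0.5829, 0.2102, 0.2552]
tcp_rot: [2.334, 1.432, 0.335]
force: [0.3, 0.2, -0.8]
grip_width: 0.0167
grasp_force: 69.3
delta [-0.2223  0.0793 -0.0789] [ 0.4181 -0.2135  0.9097] t 3.5667 pos [0.5829 0.2102 0.2552] q [ 0.43  0.12  1.37 -0.35  1.36  0.92] F [ 0.3  0.2 -0.8]
```

View pics/w2.png

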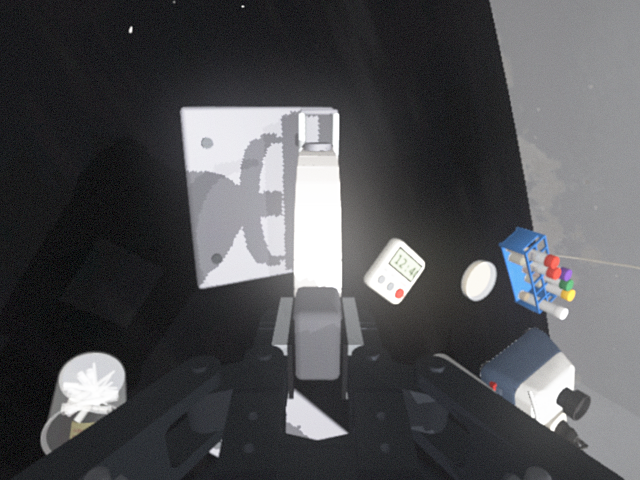

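The wrist view shows the clip held between the pads at (318,335) and the band drawn out above the rack. Next I'll raise it, turn it upright and carry it over the rail.

To row units: -0.11 m is -4.4, -0.09 m is -3.6.

```bash
python3 nudge.py '[[[0,0,-1.2,0,0,0],[0,0,-2.4,0,0,0],[0,0.4,-3.6,0,0,0],[0,0.8,-4.4,0,0,0],[0,0.8,-4.4,0,0,0]]]'
python3 -c "
from h import *
delta(np.array([.507,-.109,.40]),frame(-sy,-Z))
"
```

```text
clock: 4.03
tool_pos: [0.557, 0.223, 0.3654]
tcp_rot: [2.333, 1.43, 0.34]
force: [-0.1, -0.3, 0.2]
grip_width: 0.0166
grasp_force: 69.3
delta [-0.3185  0.1111  0.0135] [ 0.4197 -0.2174  0.9081] t 4.0333 pos [0.557  0.223  0.3654] q [ 0.47  0.07  1.22 -0.36  1.57  0.89] F [-0.1 -0.3  0.2]
```

```bash
python3 nudge.py '[[[-0.8,0.4,0,0.8,-0.4,1.8],[-2,0.8,0,1.6,-0.8,3.6],[-3.2,1.2,0,2.4,-1.2,5.4],[-4.8,1.6,0,3.4,-1.8,7.2],[-6,2,0,4.2,-2.2,9],[-7.2,2.4,0,5,-2.6,10.8],[-8.4,2.8,0,6,-3,12.8],[-9.6,3.2,0,6.8,-3.4,14.6],[-10.8,3.6,0.2,7.6,-4,16.4],[-11.6,4,0.4,8.2,-4.2,18]]]'
python3 -c "
from h import *
delta(np.array([.507,-.109,.37]),frame(-sy,-Z))
"
```

```text
clock: 4.87
tool_pos: [0.5087, -0.0811, 0.3928]
tcp_rot: [3.123, 0.278, -0.002]
force: [0.8, 0.6, -0.8]
grip_width: 0.0169
grasp_force: 69.2
delta [-0.0065  0.027   0.023 ] [0.0063 0.0021 0.0023] t 4.8667 pos [ 0.5087 -0.0811  0.3928] q [-0.23  0.04  1.14 -0.01  1.96  1.16] F [ 0.8  0.6 -0.8]
```

To row units: 0.028 m is 1.12, 0.1 m is 4, 0.006 rad is 0.12.

```bash
python3 nudge.py '[[[-0.28,0.8,0.4,0.12,0.04,0.04],[-0.32,1.12,1.2,0.12,0.04,0.04],[-0.32,1.12,2.4,0.12,0.04,0.04],[-0.32,1.12,3.8,0.12,0.04,0.04],[-0.32,1.12,4,0.12,0.04,0.04],[-0.32,1.12,4,0.12,0.04,0.04]]]'
python3 -c "
from h import *
delta(np.array([.5057,-.110,.185]),frame(-sy,-Z))
c=snap('wrist','w3');snap('side','s3');snap('top','t3')
a=cv2.imread('pics/w3.png');b=cv2.imread('pics/s3.png')[100:300,280:420]
b=cv2.resize(b,(336,480));cv2.imwrite('pics/m3.png',cv2.resize(np.hstack([a,b]),(800,393)))
"
```

```text
clock: 5.37
tool_pos: [0.5057, -0.1084, 0.2909]
tcp_rot: [-3.128, -0.284, 0.006]
force: [0.3, 1.1, -0.2]
grip_width: 0.0168
grasp_force: 69.1
delta [1.000e-04 1.700e-03 1.059e-01] [-0.0007  0.0036  0.0063] t 5.3667 pos [ 0.5057 -0.1084  0.2909] q [-0.28  0.03  1.35 -0.    1.77  1.11] F [ 0.3  1.1 -0.2]
```

View pics/m3.png

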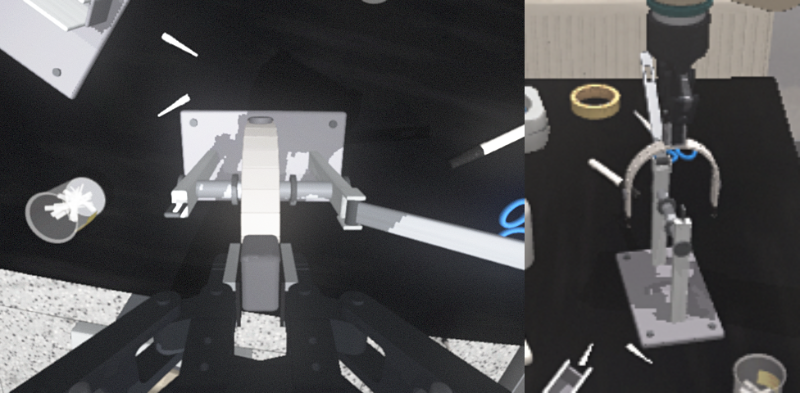

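The wrist view shows the band centred between the collars (236 and 294, row 189), and the side view shows the U upright over the rail. I'll check the collars by depth, then lower.

```bash
python3 - <<'E'
from h import *
T=np.stack([sx,sy,Z],1)
for n in("w3","t3","s3"):
    c=dict(np.load(n+".npz"));W=cloud(c);l=(W-[.5057,-.110,.155])@T
    ok=np.isfinite(l).all(-1)&(abs(l[...,0])<.03)&(abs(l[...,1])<.05)&(abs(l[...,2])<.012)
    p=l[ok]; col=p[p[:,2]>.003]; r=p[(abs(p[:,2])<.003)]
    print(n,len(p),"collar+",np.median(col[(col[:,1]>0)],0).round(4),"collar-",np.median(col[col[:,1]<0],0).round(4),"rail",r.mean(0).round(4),np.polyfit(r[:,1],r[:,0],1).round(3))
E
python3 nudge.py '[[[0,0.04,1.2,0,0.06,0.12],[0,0.08,2.4,0,0.06,0.12],[0,0.08,3.2,0,0.06,0.12],[0,0.08,3.6,0,0.06,0.12],[0,0.08,3.8,0,0.06,0.12],[0,0.08,3.8,0,0.06,0.12]]]'
```

```text
w3 2300 collar+ [0.0001 0.0243 0.0045] collar- [-0.0007 -0.0264  0.0045] rail [ 0.     -0.0019 -0.0009] [0.001 0.   ]
clock: 6.02
tool_pos: [0.508, -0.1107, 0.2003]
tcp_rot: [3.127, 0.276, 0.012]
force: [0.2, 0.4, -1.5]
grip_width: 0.0167
grasp_force: 69.2
  return _methods._mean(a, axis=axis, dtype=dtype,
  ret = um.true_divide(
<stdin>:7: RuntimeWarning: Mean of empty slice.
Traceback (most recent call last):
TypeError: expected non-empty vector for x
```

```bash
python3 -c "
from h import *
delta(np.array([.5057,-.110,.185]),frame(-sy,-Z))"
python3 nudge.py '[[[-0.08,0,0.24,0,0,0],[-0.08,0,0.48,0,0,0],[-0.08,0,0.56,0,0,0],[-0.08,0,0.56,0,0,0]]]'
python3 -c "
from h import *
delta(np.array([.5057,-.110,.183]),frame(-sy,-Z))"
```

```text
delta [-0.0022 -0.0011  0.0153] [ 0.0032 -0.0072  0.001 ] t 6.0167 pos [ 0.508  -0.1107  0.2003] q [-0.29  0.05  1.5   0.    1.58  1.11] F [ 0.2  0.4 -1.5]
clock: 6.35
tool_pos: [0.5055, -0.111, 0.1853]
tcp_rot: [3.127, 0.276, 0.01]
force: [0.7, 0.1, -1.4]
grip_width: 0.0163
grasp_force: 69.2
delta [ 0.0003 -0.001   0.0022] [ 0.0025 -0.0059  0.0007] t 6.35 pos [ 0.5055 -0.111   0.1853] q [-0.29  0.06  1.53  0.    1.55  1.11] F [ 0.7  0.1 -1.4]
```

To row units: 0.002 m is 0.08, 0.001 m is 0.04.

```bash
python3 nudge.py '[[[0,0,0.04,0,0,0],[0,0,0.08,0,0,0],[0,0,0.08,0,0,0]]]'; python3 nudge.py '[[[0,0,0.04,0,0,0],[0,0,0.06,0,0,0],[0,0,0.06,0,0,0]]]'
```

```text
clock: 6.6
tool_pos: [0.5057, -0.111, 0.1835]
tcp_rot: [3.127, 0.276, 0.01]
force: [0.9, 0.1, -1.9]
grip_width: 0.0166
grasp_force: 69.2
clock: 6.85
tool_pos: [0.5058, -0.111, 0.1833]
tcp_rot: [3.127, 0.276, 0.012]
force: [-3.4, 0.5, 6.3]
grip_width: 0.0168
grasp_force: 70.3
```

To row units: -0.001 m is -0.04.

```bash
python3 nudge.py '[[[0,0,-0.04,0,0,0],[0,0,-0.04,0,0,0],[0,0,-0.04,0,0,0],[0,0,-0.04,0,0,0],[0,0,-0.04,0,0,0]]]' 0.032; python3 nudge.py '[[[0,0,-0.2,0,0,0],[0,0,-0.6,0,0,0],[0,0,-1.2,0,0,0],[0,0,-2,0,0,0],[0,0,-3.2,0,0,0],[0,0,-4.8,0,0,0],[0,0,-6,0,0,0],[0,0,-7.2,0,0,0]]]'
python3 - <<'E'
from h import *
c=snap('wrist','w4');s=snap('side','s4');t=snap('top','t4')
a=cv2.imread('pics/w4.png');b=cv2.resize(cv2.imread('pics/s4.png')[100:300,280:420],(336,480));cv2.imwrite('pics/m4.png',cv2.resize(np.hstack([a,b]),(800,393)))
# hasp plane in stand frame from all views
T=np.stack([sx,sy,Z],1)
for q in(s,t,c,np.load("top0.npz"),np.load("side0.npz")):
    l=(cloud(q)-[.5057,-.110,.155])@T
    m=np.isfinite(l).all(-1)&(abs(l[...,0])<.02)&(l[...,1]<-.09)&(l[...,1]>-.24)&(l[...,2]>.05)&(l[...,2]<.17)
    p=l[m]
    if len(p)>20:
        r=np.hypot(p[:,1]+.065,p[:,2]-.043);print(len(p),"x",p[:,0].mean().round(4),np.percentile(p[:,0],[2,98]).round(4),"fit",np.polyfit(p[:,1],p[:,2],1).round(4),"end",r.max().round(4),p[r.argmax()].round(4))
E
```

```text
clock: 7.27
tool_pos: [0.5056, -0.111, 0.1828]
tcp_rot: [3.127, 0.276, 0.01]
force: [0.1, 0.3, -0.7]
grip_width: 0.0321
grasp_force: 0.0
clock: 7.93
tool_pos: [0.5042, -0.1107, 0.3663]
tcp_rot: [3.126, 0.275, 0.014]
force: [0.1, -0.1, -0.4]
grip_width: 0.0319
grasp_force: 0.0
234 x -0.0017 [-0.0099  0.0059] fit [-0.8333 -0.0084] end 0.1677 [-0.0034 -0.1959  0.1479]
144 x -0.0016 [-0.0092  0.0062] fit [-0.8121 -0.0054] end 0.1658 [-0.0024 -0.1913  0.1504]
4526 x -0.0007 [-0.0087  0.0067] fit [-0.8395 -0.0094] end 0.1569 [-0.009  -0.1839  0.1453]
239 x -0.0015 [-0.0092  0.0062] fit [-0.8247 -0.0078] end 0.1662 [ 0.0056 -0.1896  0.1529]
238 x -0.0018 [-0.0099  0.006 ] fit [-0.8321 -0.0085] end 0.1658 [-0.0054 -0.192   0.1495]
```

View pics/m4.png

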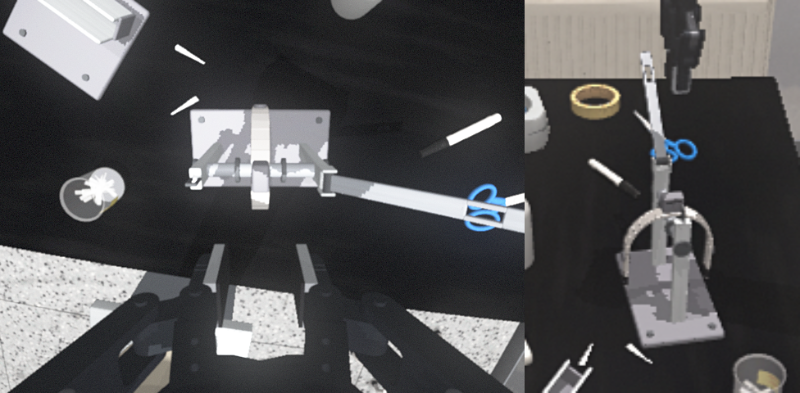

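The headband hangs on its own, centred between the collars (wrist view, about (260,170)), with an arm on each side in the side view. The hasp is at about 2.45 rad. Next I'll turn the tool and move above its tongue.

```bash
cat >> h.py <<'E'
mid=np.array([.5057,-.110,.155])
Rh=frame(sx,-Z)
def grip(th,up=.009,r=.152,x=-.0015):
    return mid+x*sx+(-.065+r*np.cos(th))*sy+(.043+r*np.sin(th)+up)*Z
E
python3 nudge.py '[[[0,0.6,-0.2,0,0,-2.4],[0,1.2,-0.4,0,0,-4.8],[0,1.8,-0.4,0,0,-7.2],[0,2.4,-0.4,0,0,-9.6],[0,3,-0.6,0,0,-12],[0,3.6,-0.6,0,0,-14.4],[0,4.2,-0.6,0,0,-16.8],[0,4.8,-0.6,0,0,-19.2],[0,5.4,-0.6,0,0,-21.6],[0,6,-0.6,0,0,-24]]]' 0.05
python3 -c "
from h import *
delta(grip(2.447,.07),Rh)"
```

```text
clock: 8.92
tool_pos: [0.5305, -0.2591, 0.3771]
tcp_rot: [2.419, 2.0, 0.005]
force: [0.4, -0.0, 0.5]
grip_width: 0.0501
grasp_force: 0.0
delta [-0.0286  0.0109  0.0118] [ 0.0047  0.0004 -0.3641] t 8.9167 pos [ 0.5305 -0.2591  0.3771] q [-0.52  0.25  0.93  0.    1.95 -0.33] F [ 0.4 -0.   0.5]
```

To row units: -0.029 m is -1.16, -0.028 m is -1.12, -0.364 rad is -7.28.

```bash
python3 nudge.py '[[[-0.4,0.16,0.16,0.02,0,-2.4],[-0.8,0.32,0.32,0.06,0,-4.8],[-1.12,0.44,0.44,0.1,0,-7.2],[-1.16,0.44,0.48,0.1,0,-7.28],[-1.16,0.44,0.48,0.1,0,-7.28]]]'
python3 -c "
from h import *
delta(grip(2.447),Rh)
c=snap('wrist','w5')
l=(cloud(c)-mid)@np.stack([sx,sy,Z],1)
m=np.isfinite(l).all(-1)&(abs(l[...,0])<.02)&(l[...,1]<-.10)&(l[...,1]>-.24)&(l[...,2]>.06)&(l[...,2]<.17)
p=l[m];e=p[p[:,1]<-.16];r=np.hypot(p[:,1]+.065,p[:,2]-.043)
print(len(p),np.percentile(e[:,0],[1,50,99]),np.polyfit(p[:,1],p[:,2],1),r.max())"
```

```text
clock: 9.33
tool_pos: [0.5356, -0.2891, 0.3649]
tcp_rot: [-2.03, -2.397, 0.001]
force: [0.3, 0.2, -0.2]
grip_width: 0.0502
grasp_force: 0.0
delta [-0.0002  0.0003  0.0606] [-0.0007 -0.0002 -0.01  ] t 9.3333 pos [ 0.5356 -0.2891  0.3649] q [-0.56  0.31  0.89 -0.    1.94 -0.72] F [ 0.3  0.2 -0.2]
4495 [-0.00913539 -0.00151647  0.00655964] [-0.83978946 -0.009448  ] 0.16463441659065894
```

To row units: 0.06 m is 2.4, 0.05 m is 2, -0.01 rad is -0.2.

```bash
python3 nudge.py '[[[0,0,1.2,0,0,-0.2],[0,0,2,0,0,-0.2],[0,0,2.4,0,0,-0.2],[0,0,2.4,0,0,-0.2]]]'
python3 nudge.py '[[[0,0,0,0,0,0],[0,0,0,0,0,0],[0,0,0,0,0,0],[0,0,0,0,0,0],[0,0,0,0,0,0]]]' 0 22
python3 -c "
from h import *
from bench import robot
delta(grip(2.447),Rh)
s=robot.read_state();p0=s['tool_pos'];R0=R.from_rotvec(s['tcp_rot']).as_matrix()
for th in np.arange(2.447,-.01,-.1):print(round(th,2),(R0.T@(grip(th)-grip(2.447))).round(3))
"
```

```text
clock: 9.72
tool_pos: [0.5354, -0.2882, 0.3037]
tcp_rot: [-2.014, -2.408, 0.001]
force: [0.6, -0.7, -0.2]
grip_width: 0.0499
grasp_force: 0.0
clock: 10.13
tool_pos: [0.5365, -0.2895, 0.3081]
tcp_rot: [2.011, 2.406, 0.001]
force: [3.9, -2.7, 3.5]
grip_width: 0.015
grasp_force: 25.0
delta [ 0.0004 -0.0006  0.0038] [0.0042 0.0045 0.0036] t 10.1333 pos [ 0.5365 -0.2895  0.3081] q [-0.56  0.29  1.03 -0.    1.82 -0.73] F [ 3.9 -2.7  3.5]
2.45 [0. 0. 0.]
2.35 [ 0.01   0.    -0.011]
2.25 [ 0.022  0.    -0.021]
2.15 [ 0.034  0.    -0.03 ]
2.05 [ 0.047  0.    -0.038]
1.95 [ 0.061  0.    -0.044]
1.85 [ 0.075  0.    -0.049]
1.75 [ 0.09   0.001 -0.053]
1.65 [ 0.105  0.001 -0.055]
1.55 [ 0.12   0.001 -0.055]
1.45 [ 0.135  0.001 -0.054]
1.35 [ 0.15   0.001 -0.052]
1.25 [ 0.165  0.001 -0.048]
1.15 [ 0.179  0.001 -0.042]
1.05 [ 0.193  0.001 -0.035]
0.95 [ 0.205  0.001 -0.027]
0.85 [ 0.217  0.001 -0.018]
0.75 [ 0.228  0.001 -0.007]
0.65 [0.238 0.001 0.005]
0.55 [0.247 0.001 0.017]
0.45 [0.254 0.001 0.03 ]
0.35 [0.26  0.001 0.044]
0.25 [0.264 0.001 0.059]
0.15 [0.267 0.001 0.074]
0.05 [0.269 0.001 0.089]
```

```bash
python3 nudge.py '[[[0.2,0,-0.2,0,0,0],[0.4,0,-0.44,0,0,0],[0.88,0,-0.84,0,0,0],[1.36,0,-1.2,0,0,0],[1.88,0,-1.52,0,0,0],[2.44,0,-1.76,0,0,0],[3,0,-1.96,0,0,0],[3.6,0,-2.12,0,0,0],[4.2,0,-2.2,0,0,0],[4.8,0,-2.2,0,0,0]]]'
python3 -c "
from h import *
delta(grip(1.55),Rh)"
```

```text
clock: 10.97
tool_pos: [0.5154, -0.1702, 0.362]
tcp_rot: [2.01, 2.407, 0.003]
force: [7.6, -1.3, 0.5]
grip_width: 0.0156
grasp_force: 24.5
delta [-0.0009 -0.0006  0.003 ] [0.005  0.0032 0.0047] t 10.9667 pos [ 0.5154 -0.1702  0.362 ] q [-0.39  0.1   1.13 -0.    1.9  -0.57] F [ 7.6 -1.3  0.5]
```

To row units: 0.127 m is 5.08, 0.118 m is 4.72.

```bash
python3 nudge.py '[[[0.6,0,0.04,0,0,0],[1.2,0,0.12,0,0,0],[1.8,0,0.28,0,0,0],[2.36,0,0.52,0,0,0],[2.92,0,0.8,0,0,0],[3.4,0,1.12,0,0,0],[3.88,0,1.48,0,0,0],[4.32,0,1.92,0,0,0],[4.72,0,2.4,0,0,0],[5.08,0,2.88,0,0,0]]]'
python3 -c "
from h import *
delta(grip(.55),Rh);delta(grip(0),Rh)
s=snap('side','s6');b=s['img'][90:310,260:420,::-1];a=snap('wrist','w6')['img'][:,:,::-1]
cv2.imwrite('pics/m6.png',cv2.resize(np.hstack([a,cv2.resize(b,(350,480))]),(800,388)))"
```

```text
clock: 11.8
tool_pos: [0.4934, -0.0434, 0.2916]
tcp_rot: [2.006, 2.409, 0.012]
force: [8.3, 8.2, 5.5]
grip_width: 0.0148
grasp_force: 24.6
delta [-0.0031 -0.001   0.0052] [0.01   0.0002 0.0072] t 11.8 pos [ 0.4934 -0.0434  0.2916] q [-0.16 -0.05  1.42  0.    1.75 -0.35] F [8.3 8.2 5.5]
delta [ 0.0193 -0.0016  0.0846] [0.01   0.0002 0.0072] t 11.8 pos [ 0.4934 -0.0434  0.2916] q [-0.16 -0.05  1.42  0.    1.75 -0.35] F [8.3 8.2 5.5]
```

View pics/m6.png

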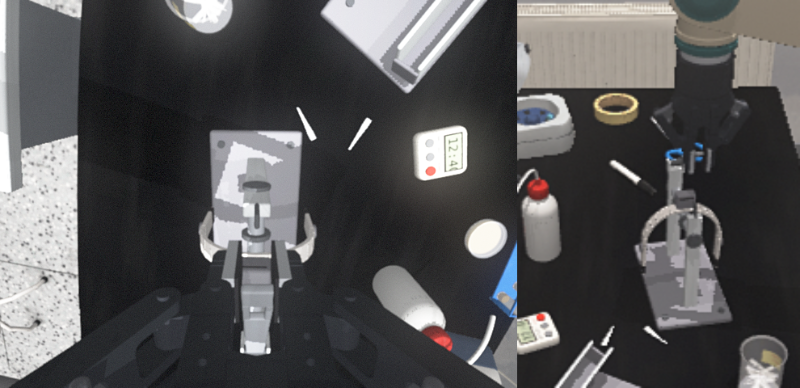

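The side view shows the hasp coming over, with the headband still hanging. In the wrist view the tongue is between the pads and the slot is ahead of them. I'll carry on most of the way down.

The manual's scale: shifts go in units of 25 mm and turns go in units of 0.05 rad. Converting my numbers, 0.07 m is 2.8, 0.057 m is 2.28.

```bash
python3 nudge.py '[[[0.32,0,0.52,0,0,0],[0.6,0,1.08,0,0,0],[0.76,0,1.68,0,0,0],[0.88,-0.04,2.28,0,0,0],[0.92,-0.04,2.8,0,0,0],[0.92,-0.04,2.8,0,0,0]]]'
python3 - <<'E'
from h import *
delta(grip(0),Rh)
c=snap('wrist','w7');s=snap('side','s7');l=(cloud(s)-mid)@np.stack([sx,sy,Z],1)
m=np.isfinite(l).all(-1)&(abs(l[...,0]+.0015)<.007)&(l[...,1]<.08)&(l[...,1]>-.05)&(l[...,2]>.035)&(l[...,2]<.09)
p=l[m];print(len(p),np.polyfit(p[:,1],p[:,2],1))
E
```

```text
clock: 12.4
tool_pos: [0.4889, -0.0203, 0.2183]
tcp_rot: [2.007, 2.413, 0.014]
force: [15.3, 15.8, 2.1]
grip_width: 0.0151
grasp_force: 32.1
delta [-0.0043 -0.0007  0.0113] [ 0.0087 -0.0034  0.0078] t 12.4 pos [ 0.4889 -0.0203  0.2183] q [-0.12 -0.04  1.56  0.01  1.61 -0.3 ] F [15.3 15.8  2.1]
28 [0.15911922 0.05583239]
```

```bash
python3 nudge.py '[[[0,0,0,0,0,0],[0,0,0,0,0,0],[0,0,0,0,0,0],[0,0,-0.4,0,0,0],[0,0,-1.2,0,0,0],[0,0,-2,0,0,0],[0,0,-2.4,0,0,0],[0,0,-2.4,0,0,0]]]' 0.045
python3 nudge.py '[[[0,0,0,0,0,0],[0,0,0,0,0,0],[0,0,0,0,0,0],[0,0,0,0,0,0],[0,0,0,0,0,0],[0,0,0,0,0,0]]]' 0 20
python3 - <<'E'
from h import *
delta(grip(0,.0245+.003+.007,r=.157),Rh)
c=snap('wrist','w8');l=(cloud(c)-mid)@np.stack([sx,sy,Z],1)
m=np.isfinite(l).all(-1)&(abs(l[...,0]+.0015)<.007)&(l[...,1]<.1)&(l[...,1]>-.05)&(l[...,2]>.035)&(l[...,2]<.09)
p=l[m];print(len(p),np.polyfit(p[:,1],p[:,2],1),p[:,1].max())
E
```

```text
clock: 13.17
tool_pos: [0.4876, -0.0239, 0.2821]
tcp_rot: [2.01, 2.406, 0.004]
force: [-0.2, 0.1, 0.3]
grip_width: 0.0449
grasp_force: 0.0
clock: 13.67
tool_pos: [0.4868, -0.0236, 0.2785]
tcp_rot: [2.013, 2.41, -0.001]
force: [-0.3, -0.4, -0.2]
grip_width: -0.0
grasp_force: 0.0
delta [0.0037 0.0021 0.046 ] [0.0005 0.0015 0.0039] t 13.6667 pos [ 0.4868 -0.0236  0.2785] q [-0.12 -0.06  1.46 -0.    1.74 -0.3 ] F [-0.3 -0.4 -0.2]
1330 [0.15351362 0.05530027] 0.09650534059698922
```

View pics/w8.png

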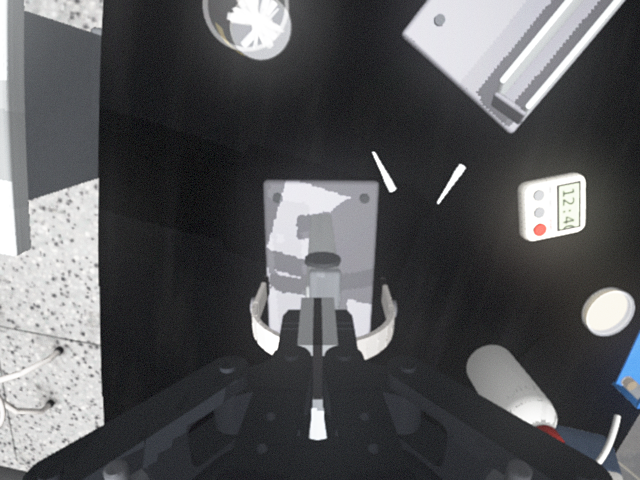

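The wrist view shows the shut fingertips (320,320) above the strap's end, with the catch post at (322,270) just beyond and the headband on both sides. Now I'll press it down.

To row units: 0.055 m is 2.2, 0.052 m is 2.08.

```bash
python3 nudge.py '[[[0.16,0.08,0.6,0,0,0],[0.16,0.08,1.08,0,0,0],[0.16,0.08,1.4,0,0,0],[0.16,0.08,1.68,0,0,0],[0.16,0.08,1.92,0,0,0],[0.16,0.08,2.08,0,0,0],[0.16,0.08,2.2,0,0,0],[0.16,0.08,2.2,0,0,0]]]'; python3 -c "
from h import *
delta(grip(0,.0245,r=.157),Rh)"
```

```text
clock: 14.38
tool_pos: [0.4881, -0.0195, 0.2234]
tcp_rot: [2.013, 2.41, -0.001]
force: [-0.8, 0.1, -0.4]
grip_width: 0.0003
grasp_force: 0.0
delta [-0.0002  0.      0.0009] [0.0007 0.0016 0.0039] t 14.3833 pos [ 0.4881 -0.0195  0.2234] q [-0.11 -0.04  1.55 -0.    1.63 -0.29] F [-0.8  0.1 -0.4]
```

To row units: 0.003 m is 0.12, 0.002 m is 0.08.

```bash
python3 nudge.py '[[[0,0,0.04,0,0,0],[0,0,0.08,0,0,0],[0,0,0.12,0,0,0],[0,0,0.12,0,0,0]]]'; python3 nudge.py '[[[0,0,0.04,0,0,0],[0,0,0.08,0,0,0],[0,0,0.12,0,0,0],[0,0,0.12,0,0,0]]]'
```

```text
clock: 14.72
tool_pos: [0.4885, -0.0195, 0.2223]
tcp_rot: [2.012, 2.408, 0.001]
force: [-2.5, 0.4, 4.6]
grip_width: 0.0004
grasp_force: 2.4
clock: 15.05
tool_pos: [0.4888, -0.0195, 0.2217]
tcp_rot: [2.01, 2.407, 0.003]
force: [-6.9, 1.8, 16.2]
grip_width: -0.0
grasp_force: 8.2
```

The strap meets a hard stop at the closed height. I'll retreat and check.

```bash
python3 nudge.py '[[[0,0,-0.4,0,0,0],[0,0,-1.6,0,0,0],[0,0,-3.2,0,0,0],[0,0,-4.8,0,0,0],[-1.2,0,-6,0,0,0],[-2.4,0,-6.4,0,0,0],[-4,0,-6.4,0,0,0],[-5.2,0,-6.4,0,0,0],[-5.2,0,-6.4,0,0,0]]]'
python3 - <<'E'
from h import *
c=snap('wrist','w9');s=snap('side','s9');T=np.stack([sx,sy,Z],1)
for q in(c,s):
    l=(cloud(q)-mid)@T
    m=np.isfinite(l).all(-1)&(abs(l[...,0]+.0015)<.007)&(l[...,1]<.097)&(l[...,1]>-.05)&(l[...,2]>.035)&(l[...,2]<.06)
    p=l[m]
    if len(p)>5:print(len(p),np.polyfit(p[:,1],p[:,2],1),p[:,1].max())
a=c['img'][:,:,::-1];b=s['img'][90:310,260:420,::-1]
cv2.imwrite('pics/m9.png',cv2.resize(np.hstack([a,cv2.resize(b,(350,480))]),(800,388)))
E
```

```text
clock: 15.8
tool_pos: [0.5114, -0.1516, 0.3773]
tcp_rot: [2.019, 2.405, -0.003]
force: [-0.6, -0.0, -0.0]
grip_width: -0.0
grasp_force: 0.0
3372 [0.00298515 0.04502796] 0.09685942766978585
171 [0.00097226 0.0461943 ] 0.09630377020935627
```

View pics/m9.png

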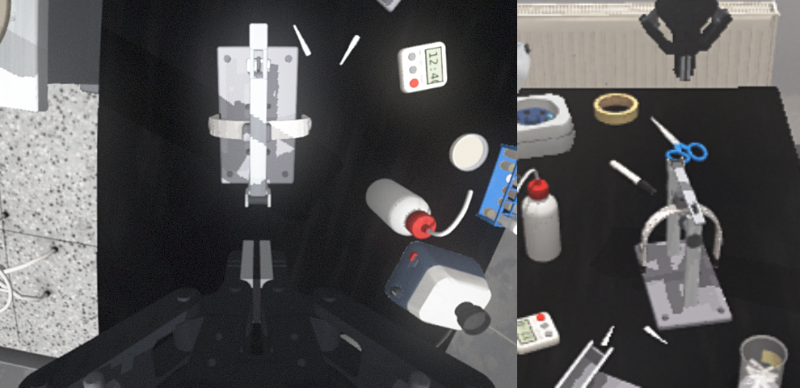

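The hasp lies level (slope about 0.002, top about 45 mm over the rail), with the staple showing through its slot at (258,65). The headband hangs on the rail at (260,125), and the arm is clear of everything.

```bash
python3 -c "
from bench import robot
print(robot.finish_job())"
```

```text
the job is handed in; nothing more can be done
None
```

The headband hangs released on the rail between the collars, the hasp is closed down over the staple, none of the other bench items was touched, and the job was handed in at about 16 s.

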